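# Click the T-key onto the ring vise's square spindle

### The job

Take the T-handled key out of its wooden holder and push it straight down onto the square spindle of the ring vise until its rim is fully home on the brass shoulder and the spring ball clicks into the key's dimple; do not force it (the spindle must never feel more than 30 N). Then tug the key gently upward so that the sprung spindle rises about 4 mm above its rest height with it, hold that for half a second to prove the key is latched, and let go, leaving the key upright and fully home on the spindle. Leave the jar, cup, file and mandrel where they stand.

Things in the scene. Friction and masses are not known exactly. Their poses are not given: they have to be found in the camera images.
- key: loose T-handled key, 100-200 g, 72 mm tall, upright in the holder. Origin: centre of its lower rim; z up, x along the handle bar. Steel socket 23.5 mm square, 26 tall; square hole 13.4 wide, 20 deep, mouth flared 2.8 mm over 4, a dimple in each wall 11 mm above the rim; fits in any quarter turn. Shank 14 mm round. Blue bar 64 (x) x 14 (y) mm, 50 to 72 mm above the rim
- key_grip (a point): centre of the key's blue handle bar, 61 mm above the rim on the key's axis: grip here from above, fingers closing across the 14 mm width (key y)
- holder: fixed wooden block 90 x 80 x 30 mm with a square pocket 38 mm wide and 12 mm deep in the middle of its top, in which the key stands (its rim 18 mm above the bench). Origin: centre of the underside
- vise: fixed grey ring vise, base 110 (x) x 85 (y) x 30 mm; on its -x half two steel jaws up to 60 mm high with a brass ring between; origin: centre of the underside. The vertical spindle stands 18 mm towards the vise's +x from the origin; its square has its sides along the vise's x and y and does not turn
- shoulder (a point): on the spindle's axis, top face of its brass shoulder disc (26 mm in diameter), 75 mm above the bench at rest; moves with the sprung spindle. z up, x along the vise's x. Above it stands the steel square, 12 x 12 mm, 18 mm tall. The key is home when its rim rests on this face
- ball (a joint): how far the copper spring ball in the square's +x face, 11 mm above the shoulder, is pressed in (m): 0 = 2.75 mm proud, about 0.001 to 0.002 while it drags on the key's inner wall, back near 0 when clicked into a dimple. Passing it takes roughly 8 to 18 N of push (more if the key is held off-centre); once in, it holds the key against a light pull
- jar: bystander: glass jar with red cap, 56 mm in diameter, 75 mm high; origin at the underside
- cup: bystander: white cup, 72 mm in diameter, 85 mm high; origin at the underside
- file: bystander: needle file lying flat, 160 mm long, green handle 14 mm thick; origin on the bench near its middle, x towards the blade
- mandrel: bystander: small steel ring mandrel standing on its 44 mm foot, 90 mm high; origin at the underside
- spindle_rest (a point): where the shoulder is when the spindle is at rest; fixed to the vise. The spindle slides up and down on a soft spring (about 0.2 N per mm; it sags some 5 to 10 mm under the key's weight). Pushed, it sinks to a hard stop 5 to 15 mm below rest, different each time and not to be seen: only there does the push build up enough to pass the ball. Lifted, it can rise 15 mm above rest
There are look-alikes about, which are no part of the job. What is shaped like the vise but pink is not meant.

How it is judged:
On the way, in this order (a step that is already met when the one before it is completed fails the run):
1. the key is lifted clear of its holder (z of key in the frame of holder above 0.045 m), for 0.1 s.
2. the key is home on the spindle with the ball clicked into its dimple (z of key in the frame of shoulder below 0.0025 m and horizontal distance between key and shoulder below 0.003 m and value of joint ball below 0.0007 m and angle between key's own z axis and vertical below 0.1 rad), for 0.2 s.
3. tugged: the latched key lifts the spindle at least 2 mm above its rest (z of shoulder in the frame of spindle_rest above 0.002 m and z of key in the frame of shoulder below 0.004 m), for 0.2 s.
At the end, for the whole second after the job is handed in: the key stands released, upright (within 0.1 rad) and at rest on the spindle, its rim within 2.5 mm of the shoulder and 3 mm of the axis, the ball clicked out into the dimple (pressed in less than 0.7 mm) (all of step 2 and linear speed of key below 0.02 m/s); the robot touches nothing.
It fails at once if the spindle is forced: more than 30 N between the key and the spindle (contact force between key and vise above 30 N).
It fails at once if a bystander is moved by more than 15 mm (distance of any of jar, cup, file, mandrel from where it was at the start of the episode above 0.015 m).
It also fails if it takes over 48 s, if anything falls off the work surface, if the arm or the gripper's body presses on something with over 40 N, if the wrist force passes 120 N, or if a joint passes its speed limit or range.

### The arm

A 7-joint arm with a two-finger parallel gripper is mounted at the origin on the work surface. World frame = base frame: x ahead of the robot, y to its left, z up, the work surface at z = 0. Lengths are in m, angles in rad, forces in N, time in s.
With the tool pointing down it reaches from about 0.4 to 0.875 m from the base axis. Payload 19.3 kg.
Tool frame: the origin (TCP) lies on the centre line of the jaws, within the pads' length; the fingertips stand 8 mm ahead of it and the grasp point (between the pads) lies 11 mm behind it; z points along the fingers, y is the line along which they close (so a half turn about z gives the same grasp; the last joint's range is limited). The gripper opens to 85 mm and grips with 20 to 120 N. Pads are 22 mm wide; open, the fingers measure 114 mm over their backs; the gripper's body (76 mm by 85 mm) begins 54 mm behind the grasp point. The pads swing forward as they close: fully open they stand 13 mm farther back than shut.
Start: joints at [-1.236, 0.521, -0.036, 1.599, 0.021, 1.021, -0.113], TCP at [0.246, 0.574, 0.239] pointing down, gripper open.
Joint ranges: [-2.91, 2.91], [-0.3, 2.13], [-1.5, 1.42], [0.17, 2.43], [-1.26, 4.41], [0.16, 1.93], [-2.52, 2.52]. Speed limits (rad/s): [1.89, 1.89, 2.39, 2.39, 3.01, 3.01, 3.01].

### API

Orientations are given as [roll, pitch, yaw] about the fixed x, y, z axes, in that order (R = Rz(yaw) Ry(pitch) Rx(roll)).
In Python, from workcell import status, grab_frame, camera_params, bot, search_frame, silhouettes gives the robot as it stands.
- The arm moves only by the shell command python3 -m creep 'ROWS' [FORCE]. ROWS is JSON, a list of rows, each a list of 5 numbers: the shift along the tool's x, y, z in units of 60 mm (1.0 is 60 mm), then the turn about the tool's z in units of 8 degrees (1.0 is 8 degrees), then the opening, from 0 (shut) to 1 (fully open). In form: [[x, y, z, twist, hand], ...]. A call has 1 to 5 rows; each row is the pose to reach, as a shift and turn from the pose commanded when the call began, along the tool's axes at that moment; what a row does not reach only later rows make up. A row lasts 1/8 s, in which the tool goes at most 62.5 mm and 10.7 degrees, less where a joint would pass 70% of its speed; a pose out of reach is approached as far as the arm can. A call with a gripper value outside its range is refused whole. The fingers move at their own pace and stop on an object; FORCE is the grip in N (left out, the last holds). Time passes only in rows, so rows that repeat a pose let the fingers close. It gives the time, the measured TCP pose, the force, the opening and the grip force at its end, in the units of the state.
- status.observe(): the state, without advancing time (a new reading comes with each control period).
- grab_frame(name): name is "scene" or "top" or "wrist"; returns the picture (480x640x3 uint8, blue, green, red); there is no depth.
- camera_params(name): a dict with "K" (3x3 intrinsics, pixels), "rvec" (rotation vector, rad) and "tvec" (3), from world to camera coordinates, as OpenCV has them; the wrist camera has in their place "tool_from_camera" (4x4, takes a point from camera to tool coordinates, whose origin is the TCP and whose axes are the flange's). Camera axes: x right, y down, z forward; pixel columns grow to the right and rows downward; lengths in m; the calibration is good to about 2 mm. A picture is of the moment at which its call begins: read the wrist's pose just before it. camera_params takes no time and is no camera call.
- bot.job_done(): hands the job in; it is judged then, once.
Trained networks look in the newest picture that a camera, given by its name, has taken for a name from the list of things; names that differ only in an ending like _2 or _b are one class to them, and where a whole thing is asked for, a point or a joint stands for the part that bears it (a point fixed in the world has none). Each returns a list of dicts, best first, with "p" (0 to 1); they miss things now and then, are a little off and sometimes report something else, mostly with a low value. They report only what shows in the picture. A call takes as long as a camera call. They do not tell look-alikes from the thing itself.
- search_frame(camera, name): "extent" ([left, top, right, bottom] as shares, 0 to 1, of the picture: columns of its width, rows of its height, round what is visible of it).
- silhouettes(camera, name): "mask" (480x640 bool, what is visible of it) and "extent" ([left, top, right, bottom] as shares, 0 to 1, of the picture: columns of its width, rows of its height, round what is visible of it).
The state is a dict: "clock": time; "qpos": joint angles; "qd": joint speeds; "joint_efforts": joint torques, N m; "position": TCP position; "tool_rot": TCP orientation; "force": force on the tool from outside, world axes, zero at the start; "moment": the same for the moment, N m; "grip_width": finger opening in m; "finger_force": force on a finger pad.
Only numpy, scipy, OpenCV 4.12 (cv2) and the standard library are available. Lean on these libraries where they do the work, as an engineer would, in place of code of your own. Each camera call takes 0.05 s, during which the arm holds its last target. There are 200 camera calls.

## Working session

There is one attempt and no reset: what is moved stays moved. The work goes in short steps, Python scripts to look and compute and a shell command to move; the robot and the scene stay as the last step left them, time stands still between calls to the robot, and variables do not carry over. Pictures are saved under pics/ and viewed, at most 10 in all, crops included, and the job is handed in when it is done.

```bash
ls; mkdir -p pics
python3 - <<'E'
from workcell import status, grab_frame, camera_params, search_frame
import cv2,numpy as np
np.set_printoptions(precision=4,suppress=True)
print(status.observe())
a=grab_frame("scene");b=grab_frame("top")
cv2.imwrite("pics/s.png",a);cv2.imwrite("pics/t.png",b)
for c in("scene","top"):
    p=camera_params(c);print(c,p)
    for n in("key","vise","holder"):
        print(n,[(round(d["p"],2),(np.array(d["extent"])*[640,480,640,480]).round()) for d in search_frame(c,n)][:4])
print(camera_params("wrist"))
E
```

```text
pics
{'clock': 0.0, 'qpos': array([-1.2362,  0.522 , -0.0363,  1.6   ,  0.0212,  1.0211, -0.1128]), 'qd': array([ 0.0011, -0.0011, -0.0012,  0.    , -0.0006, -0.0001, -0.0005]), 'joint_efforts': array([ -0.0008, -92.7113,   1.9793, -36.9931,   0.0177,   0.0082,
        -0.    ]), 'position': array([0.2461, 0.5742, 0.2387]), 'tool_rot': array([-3.1405,  0.0001,  2.7368]), 'force': array([-0.1556,  0.8399, -0.4386]), 'moment': array([-0.0072,  0.0479,  0.0148]), 'finger_force': 0.0, 'grip_width': 0.08554562964425831}
scene {'K': array([[539.4889,   0.    , 322.5944],
       [  0.    , 539.4889, 233.7617],
       [  0.    ,   0.    ,   1.    ]]), 'rvec': array([ 1.6679,  1.8245, -0.7782]), 'tvec': array([ 0.0478, -0.3426,  1.2923])}
key [(0.85, array([225., 180., 253., 224.]))]
vise [(0.96, array([412., 157., 467., 225.])), (0.84, array([378., 213., 443., 295.]))]
holder [(0.92, array([209., 197., 278., 254.]))]
top {'K': array([[490.562 ,   0.    , 318.8652],
       [  0.    , 490.562 , 240.0595],
       [  0.    ,   0.    ,   1.    ]]), 'rvec': array([ 2.1215, -2.1624,  0.1272]), 'tvec': array([0.0213, 0.5619, 0.7489])}
key []
vise [(0.83, array([172., 308., 234., 389.])), (0.59, array([207., 205., 270., 282.]))]
holder [(0.92, array([379., 245., 442., 311.]))]
{'K': array([[407.0772,   0.    , 315.8903],
       [  0.    , 407.0772, 246.8398],
       [  0.    ,   0.    ,   1.    ]]), 'tool_from_camera': array([[-0.0001, -0.9598, -0.2806,  0.0717],
       [ 1.    , -0.0005,  0.0014, -0.0017],
       [-0.0015, -0.2806,  0.9598, -0.1346],
       [ 0.    ,  0.    ,  0.    ,  1.    ]])}
```

View pics/s.png

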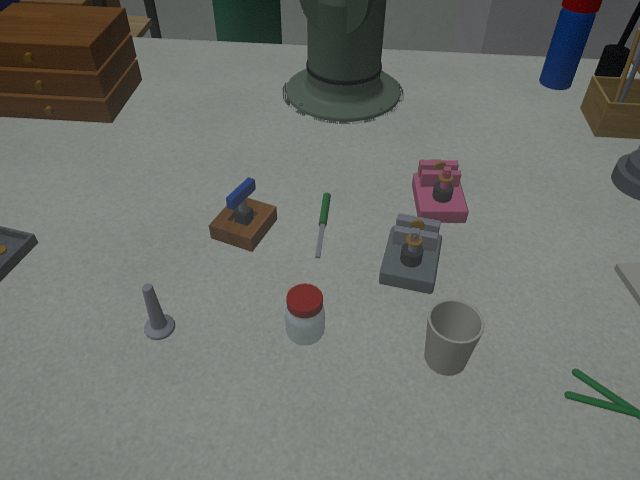

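View pics/t.png

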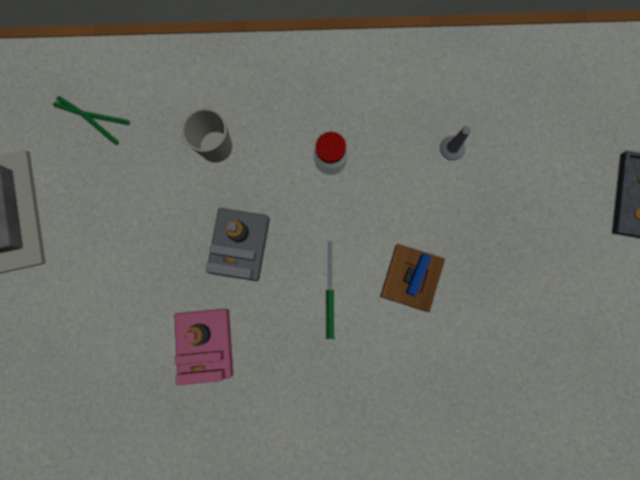

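The top view shows two vise-shaped things: grey at (238,244) and pink at (203,345). I choose the grey one, whose spindle is near (234,228). The only key is the blue bar at (419,274), in the holder at (412,277). The bystanders are the jar (330,150), cup (207,135), mandrel (455,145) and file (330,290).

```bash
cat > h.py <<'E'
import numpy as np,cv2
from scipy.spatial.transform import Rotation as R
from workcell import status, grab_frame, camera_params, search_frame, silhouettes
np.set_printoptions(precision=4,suppress=True)
def cam(name,st=None):
    p=camera_params(name)
    if name!="wrist":
        Rm=cv2.Rodrigues(p["rvec"])[0]; return p["K"],Rm,np.ravel(p["tvec"])
    T=np.eye(4);T[:3,:3]=R.from_euler("xyz",st["tool_rot"]).as_matrix();T[:3,3]=st["position"]
    W=np.linalg.inv(T@p["tool_from_camera"]); return p["K"],W[:3,:3],W[:3,3]
def ray(c,uv,z):
    K,Rm,t=c; d=Rm.T@np.linalg.inv(K)@[uv[0],uv[1],1]; o=-Rm.T@t
    return (o+d*(z-o[2])/d[2])
def proj(c,P):
    K,Rm,t=c; q=(K@(Rm@np.atleast_2d(P).T+t[:,None])); return (q[:2]/q[2]).T
def blue(im):
    h=cv2.cvtColor(im,cv2.COLOR_BGR2HSV); return cv2.inRange(h,(105,120,50),(125,255,255))
def blob(m,win=None):
    if win is not None:
        w=np.zeros_like(m);l,t,r,b=win;w[t:b,l:r]=255;m=m&w
    n,_,s,cc=cv2.connectedComponentsWithStats(m); i=1+np.argmax(s[1:,4])
    return (_==i).astype(np.uint8)*255
E
python3 - <<'E'
from h import *
t=cv2.imread("pics/t.png");c=cam("top")
m=blob(blue(t),(360,220,460,330))
r=cv2.minAreaRect(cv2.findNonZero(m));print(r)
bx=cv2.boxPoints(r);P=np.array([ray(c,p,.09) for p in bx]);print(P,P.mean(0))
for n,uv,z in[("spindle",(232,226),.093),("shoulder",(236,231),.075),("visec",(218,209),.03),("",(268,214),.03),("",(258,279),.03),("",(207,273),.03),("jar",(330,150),.07),("cup",(207,130),.08),("mandrel",(455,147),0),("file",(330,290),.0),("holder",(412,278),.03),("pink",(203,345),.03)]:
    print(n,ray(c,uv,z))
big=cv2.resize(t[195:320,195:450],None,fx=3,fy=3,interpolation=cv2.INTER_CUBIC);cv2.imwrite("pics/tc.png",big)
E
```

```text
((418.862060546875, 274.3448486328125), (10.027547836303711, 42.33854293823242), 21.801410675048828)
[[ 0.475  -0.1178  0.09  ]
 [ 0.5328 -0.1436  0.09  ]
 [ 0.5269 -0.1571  0.09  ]
 [ 0.4693 -0.1312  0.09  ]] [ 0.501  -0.1374  0.09  ]
spindle [0.5787 0.14   0.093 ]
shoulder [0.5739 0.1373 0.075 ]
visec [0.6183 0.1756 0.03  ]
 [0.6082 0.0933 0.03  ]
 [0.5021 0.1098 0.03  ]
 [0.5134 0.1924 0.03  ]
jar [ 0.7011 -0.0101  0.07  ]
cup [0.7352 0.1831 0.08  ]
mandrel [ 0.7243 -0.2259  0.    ]
file [ 0.4834 -0.0058  0.    ]
holder [ 0.499  -0.1372  0.03  ]
pink [0.3994 0.1972 0.03  ]
```

View pics/tc.png

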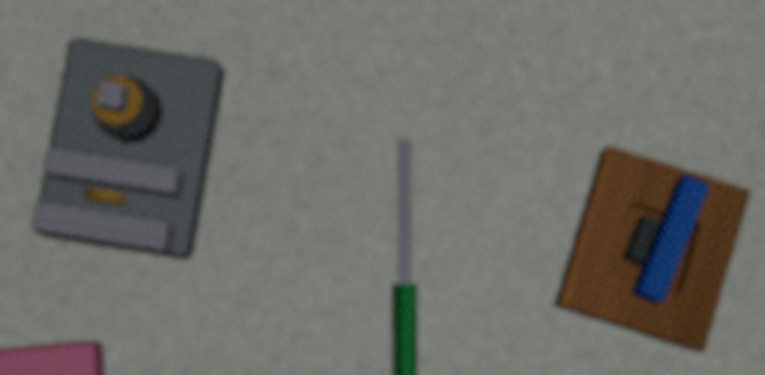

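The crop confirms the choice: the grey vise's spindle is at crop (112,93), and the blue bar of the key is at crop (673,240). The key is at about (0.501, -0.137) with yaw -24°, and the vise yaw is about -9°.

```bash
cat >> h.py <<'E'
def units(pos,yaw_deg):
    """row to reach TCP pos with tool yaw (deg), from the measured pose"""
    s=status.observe(); M=R.from_euler("xyz",s["tool_rot"]).as_matrix()
    d=M.T@(np.array(pos)-s["position"])/.06
    dy=(yaw_deg-np.degrees(s["tool_rot"][2])+90)%180-90
    print("row",d.round(3),"twist",round(-dy/8,3),"clock",s["clock"],"q7",round(s["qpos"][6],2),"F",s["force"])
E
python3 -c "
from h import *
units([.501,-.137,.20],155.9)"
```

```text
row [-8.574 -9.226  0.655] twist 0.114 clock 0.4 q7 -0.11 F [ 0.6042 -0.4279  0.97  ]
```

```bash
python3 -m creep '[[-3.3,-3.6,0,0,1],[-3.3,-3.6,0,0,1],[-3.3,-3.6,0,0,1],[-3.3,-3.6,0,0,1],[-3.3,-3.6,0,0,1]]'; python3 -c "
from h import *
units([.501,-.137,.20],155.9)"
```

```text
clock: 1.02
position: [0.3438, 0.2954, 0.2396]
tool_rot: [3.141, 0.0, 2.735]
force: [1.2, 0.6, 0.8]
grip_width: 0.0853
finger_force: 0.0
row [-5.256 -5.583  0.66 ] twist 0.101 clock 1.025 q7 0.33 F [1.1605 0.5962 0.7872]
```

```bash
python3 -m creep '[[-5.25,-5.58,0.66,0.1,1],[-5.25,-5.58,0.66,0.1,1],[-5.25,-5.58,0.66,0.1,1],[-5.25,-5.58,0.66,0.1,1],[-5.25,-5.58,0.66,0.1,1]]'; python3 -c "
from h import *
units([.501,-.137,.20],155.9)"
```

```text
clock: 1.65
position: [0.4504, 0.0036, 0.2126]
tool_rot: [3.141, 0.001, 2.723]
force: [1.7, 1.1, 1.1]
grip_width: 0.0855
finger_force: 0.0
row [-1.722 -1.799  0.211] twist 0.016 clock 1.65 q7 1.09 F [1.6581 1.1165 1.0734]
```

```bash
python3 -m creep '[[-1.72,-1.8,0.2,0,1],[-1.72,-1.8,0.2,0,1],[-1.72,-1.8,0.2,0,1],[-1.72,-1.8,0.2,0,1],[-1.72,-1.8,0.2,0,1]]'
python3 - <<'E'
from h import *
units([.501,-.137,.20],155.9)
s=status.observe(); im=grab_frame("wrist"); cv2.imwrite("pics/w1.png",im); print(s["qd"])
c=cam("wrist",s); m=blob(blue(im)); r=cv2.minAreaRect(cv2.findNonZero(m)); print(r)
P=np.array([ray(c,p,.09) for p in cv2.boxPoints(r)]); print(P,P.mean(0))
E
```

```text
clock: 2.28
position: [0.5001, -0.1344, 0.2005]
tool_rot: [3.141, -0.0, 2.723]
force: [0.2, 0.8, 0.4]
grip_width: 0.0852
finger_force: 0.0
row [-0.032 -0.033  0.008] twist 0.017 clock 2.275 q7 1.43 F [0.1999 0.8148 0.4048]
[-0.014  -0.0059 -0.0015  0.0043  0.0003  0.0003  0.0017]
((308.5, 249.5), (95.0, 21.0), 90.0)
[[ 0.4691 -0.134   0.09  ]
 [ 0.4743 -0.1224  0.09  ]
 [ 0.5313 -0.1476  0.09  ]
 [ 0.5258 -0.16    0.09  ]] [ 0.5001 -0.141   0.09  ]
```

View pics/w1.png

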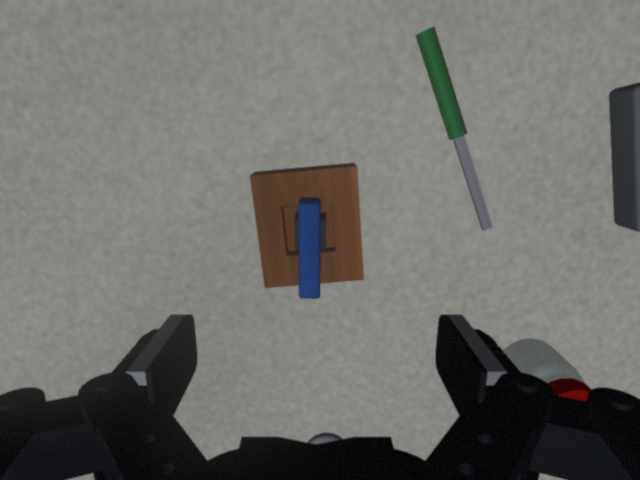

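The wrist view shows the blue bar from (309,202) to (309,297), vertical in the picture, so the yaw fits. The holder lies under it, and nothing is between the fingers. I'll descend.

```bash
python3 -m creep '[[-0.03,0,0.7,0,1],[-0.03,0.05,1.4,0,1],[-0.03,0.07,1.8,0,1],[-0.03,0.07,1.8,0,1]]'
python3 - <<'E'
from h import *
s=status.observe(); im=grab_frame("wrist")
c=cam("wrist",s); m=blob(blue(im)); r=cv2.minAreaRect(cv2.findNonZero(m)); print(r)
P=np.array([ray(c,p,.09) for p in cv2.boxPoints(r)]); print(P,P.mean(0))
units(np.r_[P.mean(0)[:2],.068],155.9)
E
```

```text
clock: 2.82
position: [0.5028, -0.1309, 0.0915]
tool_rot: [-3.141, -0.003, 2.724]
force: [-0.4, 0.2, 0.5]
grip_width: 0.0853
finger_force: 0.0
((292.0, 325.5), (161.0, 38.0), 90.0)
[[ 0.4664 -0.1327  0.09  ]
 [ 0.4718 -0.1207  0.09  ]
 [ 0.5318 -0.1475  0.09  ]
 [ 0.5258 -0.1612  0.09  ]] [ 0.4989 -0.1405  0.09  ]
row [ 0.006 -0.171  0.412] twist 0.021 clock 2.875 q7 1.47 F [ 0.1423  0.0227 -0.4193]
```

```bash
python3 -m creep '[[0,-0.17,0.15,0,1],[0,-0.17,0.4,0,1],[0,-0.17,0.4,0,1]]'; python3 -c "
from h import *
units([.4993,-.1406,.068],155.9)"
```

```text
clock: 3.25
position: [0.4989, -0.1414, 0.0676]
tool_rot: [-3.141, -0.001, 2.722]
force: [0.3, 1.1, -0.6]
grip_width: 0.0853
finger_force: 0.0
row [-0.001  0.015 -0.007] twist 0.01 clock 3.25 q7 1.49 F [ 0.3215  1.0916 -0.5762]
```

```bash
python3 -m creep '[[0,0,0,0,0],[0,0,0,0,0],[0,0,0,0,0],[0,0,0,0,0],[0,0,0,0,0]]' 50
```

```text
clock: 3.88
position: [0.4995, -0.1413, 0.0685]
tool_rot: [-3.142, 0.0, 2.723]
force: [0.4, 1.1, -0.1]
grip_width: 0.0131
finger_force: 52.9
```

```bash
python3 -m creep '[[0,0,-0.5,0,0],[0,0,-1.5,0,0],[0,0,-2.3,0,0],[0,0,-2.3,0,0],[0,0,-2.3,0,0]]'
python3 - <<'E'
from h import *
s=status.observe(); im=grab_frame("wrist"); cv2.imwrite("pics/w2.png",im)
c=cam("wrist",s); m=blob(blue(im)); r=cv2.minAreaRect(cv2.findNonZero(m)); print(r,s["position"])
# stop short of the spindle so that the wrist camera sees it
yaw=np.radians(171); off=np.array([np.cos(yaw),np.sin(yaw)])
print(off); units(np.r_[np.array([.5755,.139])-.0*off,.21],171)
E
```

```text
clock: 4.5
position: [0.4992, -0.1411, 0.2061]
tool_rot: [3.142, -0.0, 2.723]
force: [0.5, 0.2, -1.0]
grip_width: 0.0134
finger_force: 53.3
((315.5, 353.0), (182.0, 45.0), 90.0) [ 0.4992 -0.1411  0.2061]
[-0.9877  0.1564]
row [ 0.733  4.785 -0.074] twist -1.874 clock 4.55 q7 1.44 F [ 0.0251  0.4792 -1.9576]
```

View pics/w2.png

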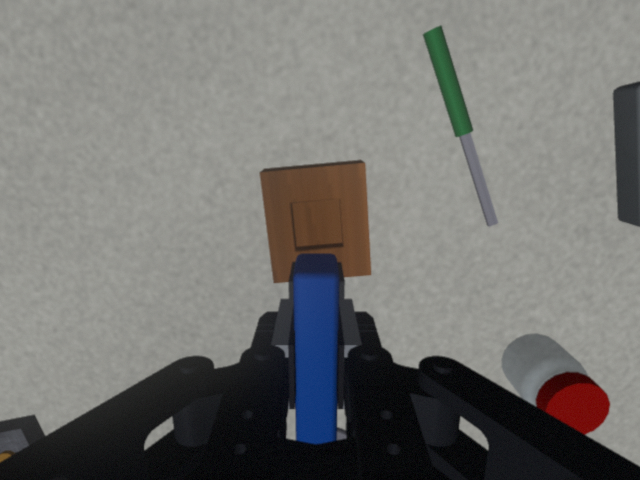

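The key hangs upright in the jaws with its bar on the centre line (x≈316, rows 255–443), and the pocket at (317,222) is empty. I'll go to a viewing pose beside the grey spindle.

```bash
python3 -c "
from h import *
units([.610,.1335,.21],171)"; python3 -m creep '[[0.16,0.9,0,-0.6,0],[0.16,2.8,0,-1.87,0],[0.16,4.9,0,-1.87,0],[0.16,4.9,0,-1.87,0],[0.16,4.9,0,-1.87,0]]'; python3 -c "
from h import *
units([.610,.1335,.21],171)"
```

```text
row [ 0.17   4.935 -0.074] twist -1.874 clock 4.55 q7 1.44 F [ 0.0251  0.4792 -1.9576]
clock: 5.18
position: [0.6102, 0.1335, 0.2048]
tool_rot: [-3.141, -0.002, 2.985]
force: [0.4, -0.3, -1.1]
grip_width: 0.013
finger_force: 53.1
row [ 0.004 -0.001 -0.087] twist 0.003 clock 5.175 q7 1.18 F [ 0.3628 -0.3333 -1.0945]
```

```bash
python3 -m creep '[[0,0,-0.08,0,0],[0,0,-0.08,0,0]]'
python3 - <<'E'
from h import *
s=status.observe(); im=grab_frame("wrist"); cv2.imwrite("pics/w3.png",im)
c=cam("wrist",s); print(s["position"],s["tool_rot"],proj(c,[[.5755,.139,.093],[.5755,.139,.075]]))
cv2.imwrite("pics/w3c.png",cv2.resize(im[100:340,200:460],None,fx=2.4,fy=2.4,interpolation=cv2.INTER_CUBIC))
E
```

```text
clock: 5.42
position: [0.6098, 0.1306, 0.2101]
tool_rot: [-3.14, -0.002, 2.984]
force: [-1.0, -0.9, -1.5]
grip_width: 0.0128
finger_force: 53.0
[0.6098 0.1306 0.2101] [-3.1403 -0.0016  2.9838] [[322.8501 190.1133]
 [322.3943 186.15  ]]
```

View pics/w3c.png

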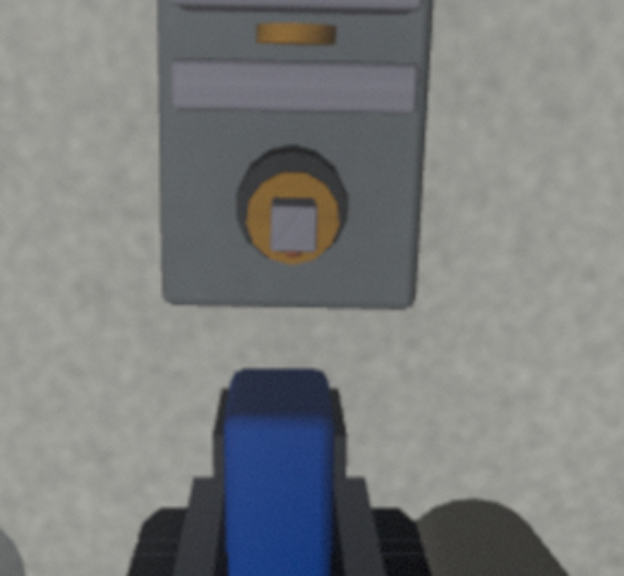

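The crop shows the spindle's square top at crop (294,229), image (322.2,195.1). Its brass shoulder is centred at image (321.6,190.3), and the copper ball is on the lower side (vise +x). The near top edge of the key's bar is at image (316.5,273).

Run:
```python
from h import *
s=status.observe(); im=cv2.imread("pics/w3.png"); s0=dict(s); s0["position"]=np.array([.6098,.1306,.2101]); s0["tool_rot"]=np.array([-3.1403,-.0016,2.9838])
c=cam("wrist",s0)
f=lambda x,y:((x+.5)/2.4-.5+200,(y+.5)/2.4-.5+100)
a=ray(c,f(294,229),.093);b=ray(c,f(293,218),.075);print("sq",a,"sh",b)
for P,Q,z in[((165,303),(412,308),.03),((175,62),(413,66),.06),((173,109),(415,109),.06),((271,251),(317,252),.093)]:
    d=ray(c,f(*Q),z)-ray(c,f(*P),z);print("yaw of vise y-90:",np.degrees(np.arctan2(d[1],d[0]))-90)
# bar in tool frame: plane tool z=-0.0215 
T=camera_params("wrist");K=T["K"];X=T["tool_from_camera"]
def tl(uv,z):
    d=X[:3,:3]@np.linalg.inv(K)@[*uv,1];o=X[:3,3];return o+d*(z-o[2])/d[2]
hsv=cv2.cvtColor(im,cv2.COLOR_BGR2HSV)
print("col profile V",[(r,int(im[r,316,0])) for r in range(250,300,2)],[(r,int(im[r,316,0])) for r in range(432,452,2)])
print("row profile",[(x,int(im[330,x,0])-int(im[330,x,2])) for x in list(range(284,302,2))+list(range(330,350,2))])
for uv in[(316,254.5),(316,273),(316,443)]:print(tl(uv,-.0215),tl(uv,.0005))
print(s["position"])
```

```text
sq [0.5785 0.1381 0.093 ] sh [0.5783 0.1382 0.075 ]
yaw of vise y-90: -10.240784288920636
yaw of vise y-90: -9.968777122222875
yaw of vise y-90: -9.046323948000648
yaw of vise y-90: -10.307720418255045
col profile V [(250, 146), (252, 142), (254, 76), (256, 66), (258, 66), (260, 66), (262, 64), (264, 64), (266, 64), (268, 64), (270, 64), (272, 76), (274, 95), (276, 110), (278, 120), (280, 128), (282, 128), (284, 127), (286, 129), (288, 130), (290, 128), (292, 127), (294, 129), (296, 126), (298, 127)] [(432, 126), (434, 124), (436, 125), (438, 124), (440, 125), (442, 122), (444, 62), (446, 18), (448, 12), (450, 8)]
row profile [(284, 6), (286, 8), (288, 8), (290, 6), (292, 10), (294, 44), (296, 95), (298, 97), (300, 99), (330, 99), (332, 97), (334, 81), (336, 65), (338, 22), (340, 3), (342, 8), (344, 8), (346, 7), (348, 8)]
[ 0.0367 -0.0014 -0.0215] [ 0.0298 -0.0014  0.0005]
[ 0.031  -0.0014 -0.0215] [ 0.023  -0.0014  0.0005]
[-0.0299 -0.0014 -0.0215] [-0.0497 -0.0014  0.0005]
[0.6098 0.13   0.2103]
```

```bash
python3 -c "
from h import *
units([.6129,.132,.13],170.2)"; python3 -m creep '[[0,0.03,0.4,0.1,0],[0,0.03,1.0,0.1,0],[0,0.03,1.33,0.1,0],[0,0.03,1.33,0.1,0],[0,0.03,1.33,0.1,0]]';  python3 - <<'E'
from h import *
s=status.observe(); im=grab_frame("wrist"); s2=status.observe(); print(s["position"],s2["position"],s["tool_rot"])
cv2.imwrite("pics/w4.png",im);c=cam("wrist",s)
u=proj(c,[.5784,.1390,.093])[0];print(u); x,y=int(u[0])-80,int(u[1])-60
cv2.imwrite("pics/w4c.png",cv2.resize(im[y:y+160,x:x+160],None,fx=3.75,fy=3.75,interpolation=cv2.INTER_CUBIC));print(x,y)
E
```

```text
row [-0.047  0.043  1.339] twist 0.088 clock 5.475 q7 1.18 F [-0.1458 -0.7119 -0.7581]
clock: 6.1
position: [0.6109, 0.1323, 0.1323]
tool_rot: [3.141, 0.001, 2.969]
force: [-0.4, -0.1, -1.4]
grip_width: 0.0134
finger_force: 53.1
[0.6109 0.1323 0.1323] [0.611  0.1325 0.1325] [3.1414 0.0008 2.9689]
[321.4299 220.4983]
241 160
```

View pics/w4c.png

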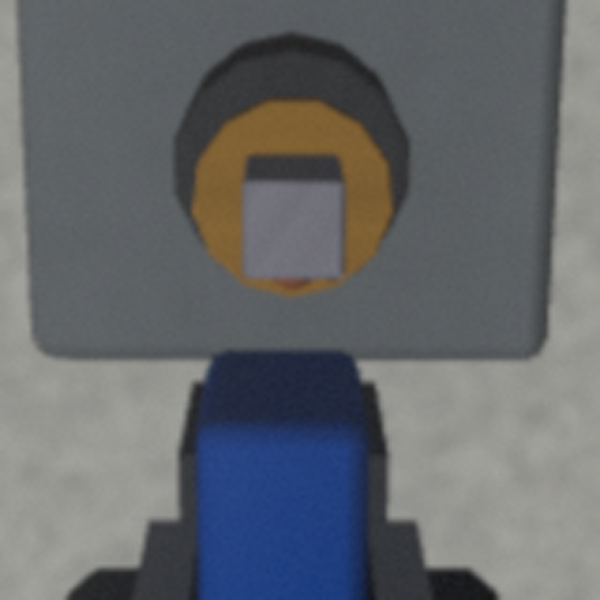

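The square top is at image (318.9,220.8), its sides are parallel to the picture axes so the yaw is right, and the ball is on the lower side.

Run:
```python
from h import *
s=status.observe();p0=np.array([.6109,.1324,.1324]);s["position"]=p0;c=cam("wrist",s)
f=lambda x,y:((x+.5)/3.75-.5+241,(y+.5)/3.75-.5+160)
M=R.from_euler("xyz",s["tool_rot"]).as_matrix()
for uv,z in[((293.5,229.5),.093),((292,197),.075)]:
    P=ray(c,f(*uv),z);print(P,M.T@(P-p0))
# target for the TCP: spindle + y bias removal (+1.5mm tool y), key centre at tool x +0.5 mm
P=ray(c,f(293.5,229.5),.093)+M@[-.0005,.0015,0];print("target",P)
units(np.r_[P[:2],.165],170.2)
```

```text
[0.5784 0.138  0.093 ] [ 0.033  -0.0001  0.0394]
[0.5782 0.138  0.075 ] [ 0.0332 -0.0001  0.0574]
target [0.5792 0.1394 0.093 ]
row [ 0.541  0.022 -0.542] twist -0.009 clock 6.15 q7 1.18 F [-0.5387 -0.376  -0.5736]
```

```bash
python3 -m creep '[[0,0.02,-0.54,0,0],[0,0.02,-0.54,0,0],[0.54,0.02,-0.54,0,0],[0.54,0.02,-0.54,0,0],[0.54,0.02,-0.54,0,0]]'; python3 -c "
from h import *
units([.5791,.1394,.165],170.2)"
```

```text
clock: 6.78
position: [0.5792, 0.1396, 0.1642]
tool_rot: [3.141, 0.001, 2.97]
force: [0.1, -0.4, -1.7]
grip_width: 0.0131
finger_force: 53.1
row [ 0.002 -0.003 -0.014] twist -0.005 clock 6.775 q7 1.15 F [ 0.0581 -0.4435 -1.6861]
```

```bash
python3 -m creep '[[0,0,0.15,0,0],[0,0,0.3,0,0],[0,0,0.4,0,0],[0,0,0.45,0,0],[0,0,0.45,0,0]]'; python3 -c "
from h import *
units([.5791,.1394,.130],170.2)"
```

```text
clock: 7.4
position: [0.5786, 0.1396, 0.1366]
tool_rot: [-3.141, -0.001, 2.97]
force: [-1.5, -0.7, -1.1]
grip_width: 0.0134
finger_force: 53.1
row [-0.009 -0.001  0.11 ] twist -0.005 clock 7.4 q7 1.15 F [-1.5456 -0.7491 -1.0851]
```

```bash
python3 -m creep '[[0,0,0.05,0,0],[0,0,0.05,0,0],[0,0,0.1,0,0],[0,0,0.1,0,0]]'; python3 -m creep '[[0,0,0.03,0,0],[0,0,0.03,0,0],[0,0,0.03,0,0]]';python3 -m creep '[[0,0,0.03,0,0],[0,0,0.03,0,0],[0,0,0.03,0,0]]'
```

```text
clock: 7.9
position: [0.5787, 0.1397, 0.1307]
tool_rot: [-3.142, -0.0, 2.97]
force: [-2.7, 1.0, 0.1]
grip_width: 0.0131
finger_force: 53.3
clock: 8.28
position: [0.5788, 0.1397, 0.1291]
tool_rot: [-3.142, -0.0, 2.97]
force: [-3.5, 0.1, 0.9]
grip_width: 0.0129
finger_force: 53.3
clock: 8.65
position: [0.5788, 0.1396, 0.1273]
tool_rot: [-3.142, -0.0, 2.97]
force: [-3.5, 0.3, 1.2]
grip_width: 0.0133
finger_force: 53.4
```

```bash
python3 -m creep '[[0.01,0,0,0,0],[0.01,0,0,0,0],[0.01,0,0.03,0,0],[0.01,0,0.03,0,0]]'; python3 -m creep '[[0,0,0.03,0,0],[0,0,0.03,0,0],[0,0,0.03,0,0]]';python3 -m creep '[[0,0,0.02,0,0],[0,0,0.02,0,0],[0,0,0.02,0,0]]'
```

```text
clock: 9.15
position: [0.5784, 0.1398, 0.1254]
tool_rot: [3.141, 0.0, 2.97]
force: [-0.4, 0.5, 0.9]
grip_width: 0.0131
finger_force: 53.4
clock: 9.52
position: [0.5784, 0.1398, 0.1237]
tool_rot: [3.141, 0.0, 2.97]
force: [1.3, -0.1, 2.3]
grip_width: 0.0133
finger_force: 53.7
clock: 9.9
position: [0.5784, 0.1398, 0.1226]
tool_rot: [3.141, 0.0, 2.97]
force: [1.4, 0.3, 3.8]
grip_width: 0.0128
finger_force: 53.8
```

```bash
python3 -m creep '[[0,0,0.015,0,0],[0,0,0.015,0,0],[0,0,0.015,0,0]]'; python3 -m creep '[[0,0,0.015,0,0],[0,0,0.015,0,0],[0,0,0.015,0,0]]'
```

```text
clock: 10.28
position: [0.5783, 0.1398, 0.1216]
tool_rot: [3.141, 0.0, 2.97]
force: [1.2, -0.2, 3.4]
grip_width: 0.0129
finger_force: 53.7
clock: 10.65
position: [0.5783, 0.1397, 0.1206]
tool_rot: [-3.142, 0.0, 2.97]
force: [2.8, 0.5, 2.0]
grip_width: 0.0134
finger_force: 53.6
```

```bash
python3 -m creep '[[0,0,0.015,0,0],[0,0,0.015,0,0],[0,0,0.015,0,0]]'; python3 -m creep '[[0,0,0.015,0,0],[0,0,0.015,0,0],[0,0,0.015,0,0]]'; python3 -m creep '[[0,0,0.015,0,0],[0,0,0.015,0,0],[0,0,0.015,0,0]]'
```

```text
clock: 11.02
position: [0.5782, 0.1397, 0.1197]
tool_rot: [-3.142, 0.0, 2.97]
force: [2.3, 0.2, 1.4]
grip_width: 0.0131
finger_force: 53.5
clock: 11.4
position: [0.5778, 0.1397, 0.1186]
tool_rot: [-3.141, -0.001, 2.97]
force: [1.5, -1.1, 0.2]
grip_width: 0.0131
finger_force: 53.4
clock: 11.78
position: [0.578, 0.1397, 0.1179]
tool_rot: [-3.141, -0.0, 2.97]
force: [-0.8, 0.2, 1.0]
grip_width: 0.0134
finger_force: 53.3
```

```bash
python3 -m creep '[[0,0,0.015,0,0],[0,0,0.015,0,0],[0,0,0.015,0,0]]'; python3 -m creep '[[0,0,0.015,0,0],[0,0,0.015,0,0],[0,0,0.015,0,0]]'; python3 -m creep '[[0,0,0.015,0,0],[0,0,0.015,0,0],[0,0,0.015,0,0]]'
```

```text
clock: 12.15
position: [0.5781, 0.1397, 0.117]
tool_rot: [-3.142, -0.0, 2.97]
force: [-0.7, -0.6, 0.5]
grip_width: 0.0133
finger_force: 53.3
clock: 12.52
position: [0.5782, 0.1397, 0.1162]
tool_rot: [-3.142, 0.0, 2.97]
force: [-0.7, 0.0, 0.5]
grip_width: 0.0131
finger_force: 53.4
clock: 12.9
position: [0.5783, 0.1398, 0.1156]
tool_rot: [3.141, 0.0, 2.97]
force: [-2.5, -0.9, 7.0]
grip_width: 0.0129
finger_force: 54.3
```

```bash
python3 -m creep '[[0,0,0.008,0,0],[0,0,0.008,0,0]]'; python3 -m creep '[[0,0,0.005,0,0],[0,0,0.005,0,0]]'
```

```text
clock: 13.15
position: [0.5784, 0.1398, 0.1155]
tool_rot: [3.141, 0.001, 2.97]
force: [-4.1, -1.0, 12.9]
grip_width: 0.0132
finger_force: 55.5
clock: 13.4
position: [0.5785, 0.1398, 0.1155]
tool_rot: [3.141, 0.001, 2.97]
force: [-4.7, -0.4, 18.0]
grip_width: 0.0133
finger_force: 56.0
```

Run:
```python
from h import *
im=grab_frame("scene");c=cam("scene");print(status.observe()["force"])
for z in(.055,.06,.065,.07,.091):print(z,proj(c,[.5785,.139,z])[0],proj(c,[.5785+.012,.137,z])[0])
cv2.imwrite("pics/s2.png",im)
cv2.imwrite("pics/s2c.png",cv2.resize(im[190:290,370:460],None,fx=6.5,fy=6,interpolation=cv2.INTER_CUBIC))
```

```text
[-4.9696 -0.5848 18.5547]
0.055 [412.3056 247.5911] [411.2609 253.0481]
0.06 [412.7117 245.264 ] [411.6669 250.7194]
0.065 [413.1212 242.9174] [412.0764 248.371 ]
0.07 [413.5342 240.5511] [412.4893 246.0026]
0.091 [415.3071 230.392 ] [414.2624 235.8323]
```

View pics/s2c.png

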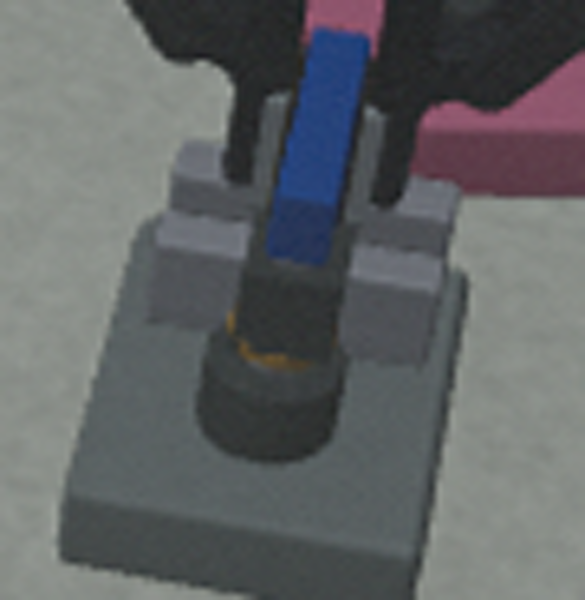

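The crop shows the brass shoulder as a thin line (crop (280,360)) directly under the socket's rim with no gap, so the key looks home. I'll relieve the side force and the push, then tug.

```bash
python3 -m creep '[[0.01,0,0,0,0],[0.01,0,0,0,0],[0.01,0,0,0,0]]'; python3 -m creep '[[0,0,-0.02,0,0],[0,0,-0.02,0,0],[0,0,-0.02,0,0]]'; python3 -m creep '[[0,0,-0.05,0,0],[0,0,-0.05,0,0],[0,0,-0.05,0,0]]'
```

```text
clock: 13.82
position: [0.5783, 0.1398, 0.1155]
tool_rot: [3.141, 0.001, 2.97]
force: [-2.6, -0.8, 15.9]
grip_width: 0.0134
finger_force: 55.6
clock: 14.2
position: [0.5777, 0.1398, 0.1156]
tool_rot: [3.142, 0.0, 2.97]
force: [1.1, -0.7, 0.9]
grip_width: 0.0133
finger_force: 53.5
clock: 14.58
position: [0.5775, 0.1398, 0.1187]
tool_rot: [-3.142, -0.0, 2.97]
force: [0.4, 1.1, -0.5]
grip_width: 0.013
finger_force: 53.3
```

```bash
python3 -m creep '[[0,0,-0.04,0,0],[0,0,-0.08,0,0],[0,0,-0.12,0,0],[0,0,-0.16,0,0],[0,0,-0.19,0,0]]'; python3 -m creep '[[0,0,0,0,0],[0,0,0,0,0],[0,0,0,0,0],[0,0,0,0,0]]'
python3 - <<'E'
from h import *
im=grab_frame("scene");cv2.imwrite("pics/s3.png",im);print(status.observe()["force"])
cv2.imwrite("pics/s3c.png",cv2.resize(im[190:290,370:460],None,fx=6.5,fy=6,interpolation=cv2.INTER_CUBIC))
E
```

```text
clock: 15.2
position: [0.5776, 0.1398, 0.1302]
tool_rot: [-3.142, -0.0, 2.97]
force: [0.1, 0.0, -1.3]
grip_width: 0.0132
finger_force: 53.0
clock: 15.7
position: [0.5776, 0.1398, 0.13]
tool_rot: [-3.141, -0.0, 2.97]
force: [-0.1, 0.0, -2.3]
grip_width: 0.0132
finger_force: 53.0
[ 0.0545  0.5002 -1.5746]
```

View pics/s3c.png

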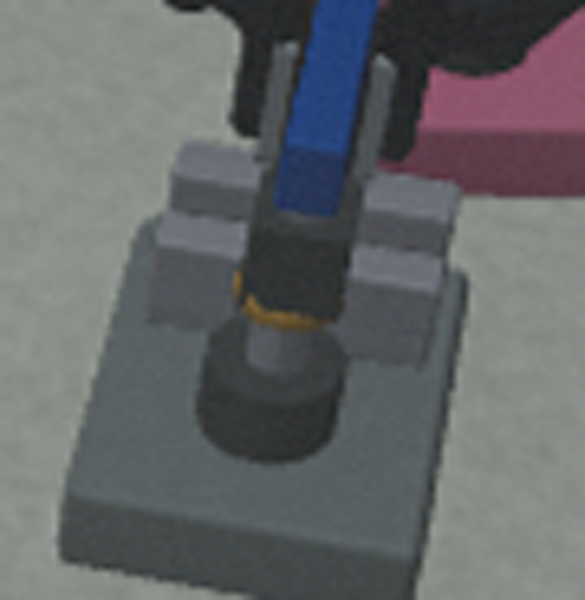

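The brass disc at crop (285,318) rose with the key and still touches its rim, with the spindle's shaft bared below it. So the key is latched. I'll compare the disc's height with its rest height.

Run:
```python
from h import *
c=cam("scene")
for n in("s","s3"):
    im=cv2.imread(f"pics/{n}.png");h=cv2.cvtColor(im,cv2.COLOR_BGR2HSV)
    m=cv2.inRange(h,(8,110,50),(25,255,255)); m[:228]=0;m[255:]=0;m[:,:400]=0;m[:,:][:,425:]=0
    # saturation-weighted lower edge in columns 410..418
    print(n,np.argwhere(m).shape,np.argwhere(m)[:,0].max(),[round(float((h[235:250,x,1].astype(float))@np.arange(235,250)/h[235:250,x,1].sum()),2) for x in (412,414,416)])
    print([[int(v) for v in im[235:250,x,2].astype(int)-im[235:250,x,0]] for x in(413,415)])
for z in(.073,.075,.077,.079,.081):print(z,proj(c,[.5785+.013*.985,.139-.013*.17,z])[0])
```

```text
s (107, 2) 246 [242.73, 241.06, 242.34]
[[33, 55, 38, -1, -6, -11, 19, 57, 62, 63, 44, 32, -1, -8, -5], [36, 52, 38, 7, -5, -7, 4, 51, 67, 67, 38, 24, -1, -7, -7]]
s3 (27, 2) 244 [242.47, 242.72, 242.99]
[[-5, -1, 0, -3, -1, -6, -2, 62, 55, 43, 2, -6, -7, -6, -7], [-4, -2, 0, 0, -4, -3, -6, 42, 52, 41, -2, -9, -6, -7, -4]]
0.073 [412.6167 244.9384]
0.075 [412.7836 243.9805]
0.077 [412.9511 243.0193]
0.079 [413.1192 242.0548]
0.081 [413.2878 241.0871]
```

The disc is about 2 px higher, which is about 4 mm above rest, and it has been held for more than 0.5 s. I'll lower the key to the sag height and let go.

```bash
python3 -m creep '[[0,0,0.04,0,0],[0,0,0.08,0,0],[0,0,0.12,0,0],[0,0,0.16,0,0],[0,0,0.18,0,0]]' 20; python3 -m creep '[[0,0,0,0,0],[0,0,0,0,0.1],[0,0,0,0,0.2],[0,0,0,0,0.5],[0,0,0,0,1]]'; python3 -m creep '[[0,0,0,0,1],[0,0,0,0,1],[0,0,0,0,1],[0,0,0,0,1],[0,0,0,0,1]]'
```

```text
clock: 16.38
position: [0.5776, 0.1398, 0.1191]
tool_rot: [-3.142, -0.0, 2.97]
force: [-0.3, -0.4, 0.3]
grip_width: 0.0132
finger_force: 53.2
clock: 17.0
position: [0.5776, 0.1398, 0.1193]
tool_rot: [-3.142, 0.0, 2.97]
force: [0.3, -0.2, 0.2]
grip_width: 0.0528
finger_force: 0.0
clock: 17.62
position: [0.5776, 0.1399, 0.1193]
tool_rot: [3.142, 0.0, 2.97]
force: [-0.2, -0.6, -0.7]
grip_width: 0.0854
finger_force: 0.0
```

```bash
python3 -m creep '[[0,0,-0.3,0,1],[0,0,-0.8,0,1],[0,0,-1.6,0,1],[0,0,-1.6,0,1],[0,0,-1.6,0,1]]'
python3 - <<'E'
from h import *
s=status.observe();im=grab_frame("scene");w=grab_frame("wrist");c=cam("wrist",s)
m=blob(blue(w),(200,100,450,400));r=cv2.minAreaRect(cv2.findNonZero(m));print(r,[ray(c,r[0],.14)],s["force"])
a=cv2.resize(im[190:290,370:460],None,fx=4,fy=4);b=w[40:440,150:550]
cv2.imwrite("pics/f.png",np.hstack([a,b]))
E
```

```text
clock: 18.25
position: [0.5776, 0.1399, 0.2159]
tool_rot: [3.141, 0.001, 2.97]
force: [0.8, -0.2, -0.1]
grip_width: 0.0854
finger_force: 0.0
((316.0, 262.5), (115.0, 26.0), 90.0) [array([0.5759, 0.1389, 0.14  ])] [ 0.8293 -0.1592 -0.0639]
```

View pics/f.png

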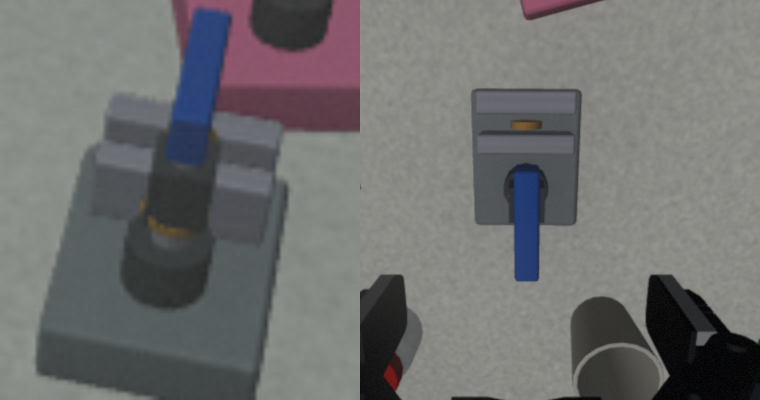

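The key stands upright on the brass shoulder of the grey vise (left panel (165,225), right panel (525,222)). The gripper is open and clear, and nothing else has moved. I'll hand it in.

```bash
python3 -c "
from workcell import bot
print(bot.job_done())"
```

```text
the job is handed in; nothing more can be done
None
```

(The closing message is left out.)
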